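# Measure the thickness of a pressing with a held probe

### The job

Switch on the thickness readout by pressing its wide key fully down and letting it up, then zero it with the round key beside it; do not press the square key. Then lift the thickness probe out of its stand and hold it upright with its sprung tip on the paper dot on the record, pressing gently so that the tip is about half pushed in. Do not turn the record or disturb anything else, and finish while still holding the probe on the dot: do not let go of it.

Things in the scene. Friction and masses are not known exactly. Their poses are not given: they have to be found in the camera images.
- readout: Fixed grey box 110 x 160 mm, 50 mm high, with a dark display. Origin: centre of its underside; x points away from the robot, from the key row to the display, y along the row towards the wide key, z up. Three white keys stand in a row 48 mm apart, tops 14 mm above the box, along the edge nearer the robot: seen from the robot wide at the left end, round in the middle, square at the right end.
- key_wide_top (a point): Centre of the top face of the wide key (36 mm along the row, 18 mm across it), the left one of the row
- key_round_top (a point): Centre of the top face of the round key (20 mm across), the middle one of the row
- key_square_top (a point): Centre of the top face of the square key (17 x 17 mm), the right one of the row: leave it alone
- key_wide (a joint): Travel of the wide key, m: 0 is up, 0.006 is fully down. A spring returns it; it starts to move at about 1.4 N and is fully down at 5 N; it counts as pressed from 0.004.
- key_round (a joint): Travel of the round key, m; same spring and travel as the wide key
- key_square (a joint): Travel of the square key, m; same spring and travel
- stand: Fixed black block 70 x 70 mm, 50 mm high, with an upright 20 mm hole in its middle in which the probe's nose hangs. Origin: centre of its underside, z up. Readout and stand are on opposite sides of the record player; which is on which side varies. The probe's shoulder rests on the block; lift the probe straight up at least 40 mm to free it.
- probe: Loose upright round probe, about 0.1 kg: grey body 26 mm in diameter, 85 mm long, black band low on it; below it a steel nose, 16 mm in diameter, 26 mm long, then a brass sprung tip, 8 mm in diameter, out 12 mm more. Origin: on the axis at the shoulder between body and nose; z up along the body. Body from z = 0 to 85 mm (grip it e.g. at 55 mm); tip's end at z = -38 mm when free.
- probe_tip (a point): End of the probe's sprung tip, on the axis; it goes up with the tip as that is pushed in
- plunger (a joint): How far the sprung tip is pushed in, m: 0 is out, 0.010 is fully in. The spring takes about 1 N to start and 3.5 N at fully in (about 2.2 N half way); past that the tip is rigid.
- spot (a point): Centre of the paper dot (white, 16 mm across, nearly flat) on the upper face of the record, 85 mm from the spindle. The black record, 300 mm across, lies level on the platter, upper face about 86 mm above the table. The platter turns stiffly if pushed sideways.
- player: Fixed record player: wooden plinth 330 x 400 mm, 62 mm high. Origin: centre of its underside; x away from the robot, y to the robot's left, z up. The tone arm is parked along its right edge seen from the robot, up to 110 mm above the table.
- spindle (a point): Centre of the record, on its upper face; the spindle pin there sticks up 11 mm
- mug: White mug, 80 mm across, 92 mm high, a bystander; origin under its centre
- cleaner: Bottle 52 mm across, 150 mm high, a bystander; origin under its centre
- brush: Record brush, 35 x 100 mm, 30 mm high, a bystander; origin under its centre
- adapter: Aluminium single adapter, 38 mm across, 18 mm high, a bystander; origin under its centre
- marker: Black marker pen, 12 mm thick, 120 mm long, lying on the table, a bystander; origin under its middle
There are look-alikes about, which are no part of the job. Of the things shaped like the probe, the grey one is meant.

How it is judged:
By the outcome, as a careful person would: the job done as asked, in the order asked, and still so for the second after the job is handed in, while the arm keeps its last pose, push and grip.
It also fails if it takes over 64 s, if anything falls off the work surface, if the arm or the gripper's body presses on something with over 40 N, if the wrist force passes 120 N, or if a joint passes its speed limit or range.

### The arm

A 6-joint arm with a two-finger parallel gripper is mounted at the origin on the work surface. World frame = base frame: x ahead of the robot, y to its left, z up, the work surface at z = 0. Lengths are in m, angles in rad, forces in N, time in s.
With the tool pointing down it reaches from about 0.375 to 0.975 m from the base axis. Payload 3.8 kg.
Tool frame: the origin (TCP) lies at the very end of the fingers, on their centre line; the grasp point (between the pads) lies 19 mm behind it; y points along the fingers, z is the direction in which the jaws open and shut, and the axes are right-handed (so a half turn about y gives the same grasp; the last joint's range is limited). The gripper opens to 88 mm and grips with 3 to 60 N. Pads are 18 mm wide; open, the fingers measure 123 mm over their backs; the gripper's body (75 mm by 187 mm) begins 45 mm behind the grasp point.
Start: joints at [1.156, 0.264, 1.604, -0, 1.274, -0.037], TCP at [0.249, 0.627, 0.206] pointing down, gripper open.
Joint ranges: [-2.63, 2.63], [-0.94, 2.18], [0.31, 2.57], [-1.31, 4.45], [0, 2.66], [-2.55, 2.55]. Speed limits (rad/s): [2.57, 2.57, 3.14, 3.14, 3.14, 3.14].

### API

Orientations are given as a rotation vector (axis times angle).
In Python, from rig import robot gives the robot as it stands. The module is installed in compiled form; this text tells all that it offers.
- The arm moves only by the tool send_rows, never from a script. Its argument "rows" is a list of rows, each an object of numbers: "x", "y", "z": the shift along the tool's x, y, z in cm; "roll": the turn about the tool's y in degrees; "claw": the opening in per cent of the stroke, from 0 (shut) to 100 (fully open). In form: [{"x": .., "y": .., "z": .., "roll": .., "claw": ..}, ...]. A call has 1 to 20 rows; each row shifts and turns the commanded pose from where the row before left it, along the tool's axes as they then stand; what a row does not reach is not made up. A row lasts 1/12 s, in which the tool goes at most 41.7 mm and 7.16 degrees, less where a joint would pass 70% of its speed; a pose out of reach is approached as far as the arm can. A call with a gripper value outside its range is refused whole. The fingers move at their own pace and stop on an object; "squeeze" is the grip in N (left out, the last holds). Time passes only in rows, so rows that do not move let the fingers close. It gives the time, the measured TCP pose, the force and the opening at its end, in the units of the state.
- robot.read_state(): the state, without advancing time (a new reading comes with each control period).
- robot.capture(name): name is "side" or "top"; returns a dict with "img" (480x640x3 uint8, blue, green, red), "intrinsics" (3x3 intrinsics, pixels), "xyz" and "orientation" of the camera in the world. Camera axes: x right, y up, looking along -z (the intrinsics and any distortion apply to the point x, -y, -z); pixel columns grow to the right and rows downward; lengths in m; the calibration is good to about 2 mm. A picture is of the moment at which its call begins. There is no depth.
- robot.sign_off(): hands the job in, once; it reports no verdict.
The state is a dict: "time": time; "joint_pos": joint angles; "joint_velocities": joint speeds; "joint_torque": joint torques, N m; "ee_pos": TCP position; "eef_rot": TCP orientation; "contact_force": force on the tool from outside, world axes, zero at the start; "wrist_torque": the same for the moment, N m; "gripper_width": finger opening in m.
Only numpy, scipy, OpenCV 4.12 (cv2) and the standard library are available. Lean on these libraries where they do the work, as an engineer would, in place of code of your own. Each camera call takes 0.05 s, during which the arm holds its last target.

## Working session

There is one attempt and no reset: what is moved stays moved. The work goes in short steps, Python scripts to look and compute and a tool call to move; the robot and the scene stay as the last step left them, time stands still between calls to the robot, and variables do not carry over. Pictures are saved under pics/ and viewed, and the job is handed in when it is done.

Besides the shell and the picture viewer there is one more tool, called after "Emit:" as name(argument=value, ...), one argument or row to a line, values as JSON. send_rows: Moves the arm, as the interface text tells. Its arguments: {"type":"object","properties":{"rows":{"type":"array","items":{"type":"object","properties":{"x":{"type":"number"},"y":{"type":"number"},"z":{"type":"number"},"roll":{"type":"number"},"claw":{"type":"number"}}}},"squeeze":{"type":"number"}},"required":["rows"]}

```bash
mkdir -p pics; cat > h.py <<'E'
import numpy as np, cv2, pickle
from scipy.spatial.transform import Rotation as R
from rig import robot
def snap(n,f):
    c=robot.capture(n); cv2.imwrite(f'pics/{f}.png',c['img']); pickle.dump(c,open(f'pics/{f}.pkl','wb')); return c
def load(f): return pickle.load(open(f'pics/{f}.pkl','rb'))
def rot(c):
    o=np.array(c['orientation'],float); return R.from_rotvec(o).as_matrix() if o.size==3 else o.reshape(3,3)
def ray(c,u,v):
    K=np.array(c['intrinsics']); d=np.linalg.inv(K)@[u,v,1]; d=rot(c)@[d[0],-d[1],-d[2]]
    return np.array(c['xyz']),d/np.linalg.norm(d)
def onz(c,u,v,z):
    o,d=ray(c,u,v); return o+d*(z-o[2])/d[2]
def proj(c,p):
    q=rot(c).T@(np.array(p)-np.array(c['xyz'])); q=np.array([q[0],-q[1],-q[2]]); q=np.array(c['intrinsics'])@q; return q[:2]/q[2]
def tri(*l):
    A=np.zeros((3,3));b=np.zeros(3);rs=[ray(*x) for x in l]
    for o,d in rs:
        P=np.eye(3)-np.outer(d,d);A+=P;b+=P@o
    p=np.linalg.solve(A,b); return p,[np.linalg.norm((np.eye(3)-np.outer(d,d))@(p-o)) for o,d in rs]
E
python3 - <<'E'
from h import *
np.set_printoptions(precision=4,suppress=True)
for n in('side','top'):
    c=snap(n,n+'0'); print(n,c['xyz'],c['orientation'],c['intrinsics'],[k for k in c]); print(rot(c))
s=robot.read_state(); print(s); print(R.from_rotvec(s['eef_rot']).as_matrix())
E
```

```text
side [ 0.4556 -0.8438  0.5416] [ 1.0813 -0.0509 -0.0385] [[464.7558   0.     316.0751]
 [  0.     464.7558 238.0679]
 [  0.       0.       1.    ]] ['img', 'intrinsics', 'xyz', 'orientation']
[[ 0.9982  0.0065 -0.0604]
 [-0.0564  0.4697 -0.881 ]
 [ 0.0227  0.8828  0.4692]]
top [0.2602 0.0212 1.2853] [ 0.158  -0.1766 -1.6488] [[567.5375   0.     314.3221]
 [  0.     567.5375 240.1395]
 [  0.       0.       1.    ]] ['img', 'intrinsics', 'xyz', 'orientation']
[[-0.0849  0.9744 -0.2083]
 [-0.9964 -0.0825  0.0205]
 [ 0.0027  0.2093  0.9778]]
{'time': 0.1, 'joint_pos': array([ 1.1561,  0.2647,  1.6052,  0.    ,  1.2737, -0.0369]), 'joint_velocities': array([ 0.0016, -0.0005, -0.0026,  0.0004, -0.0018,  0.0001]), 'joint_torque': array([ -0.0004, -50.3624, -35.8068,   0.073 ,   0.0235,  -0.0001]), 'ee_pos': array([0.2487, 0.6268, 0.2049]), 'eef_rot': array([-1.5524,  0.2968, -0.2961]), 'contact_force': array([ 0.7052,  0.0172, -0.3275]), 'wrist_torque': array([ 0.0223, -0.0294,  0.0156]), 'gripper_width': 0.08829075487033683}
[[ 0.9295 -0.0008  0.3689]
 [-0.3689 -0.0018  0.9295]
 [-0.0001 -1.     -0.002 ]]
```

View pics/side0.png

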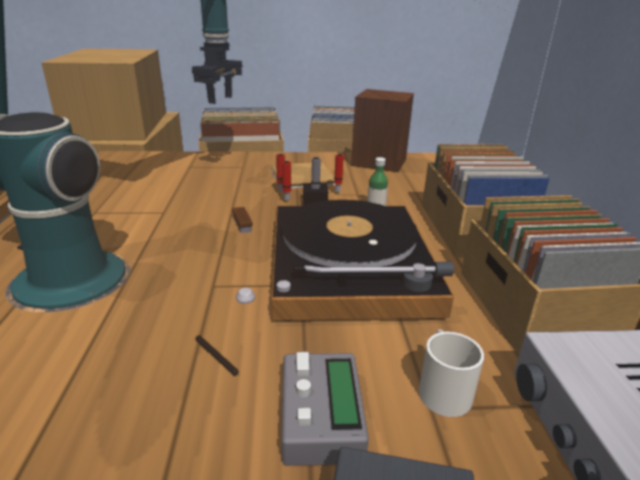

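View pics/top0.png

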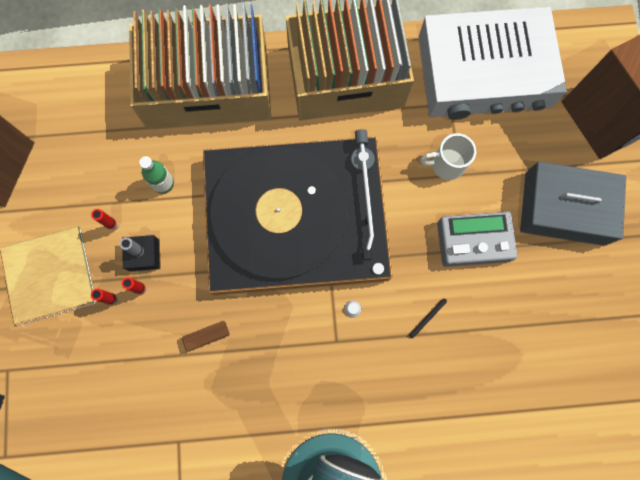

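The top view shows the readout at (478,240), with the wide key at (461,248), round at (483,247) and square at (504,245). The stand with the grey probe is at (135,250), and the dot is at (312,190). The red look-alikes are at (103,217), (103,296) and (133,285). I'll take enlarged crops to confirm.

```bash
python3 - <<'E'
from h import *
t=load('top0')['img'];s=load('side0')['img']
def cr(i,x,y,w,h): return cv2.resize(i[y:y+h,x:x+w],(400,300),interpolation=cv2.INTER_CUBIC)
cv2.imwrite('pics/crop0.png',np.vstack([np.hstack([cr(t,85,195,100,75+45)[:, :],cr(t,430,200,100,75)]),np.hstack([cr(s,265,140,100,75),cr(s,265,340,120,90)])]))
E
```

```text
(no output)
```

View pics/crop0.png

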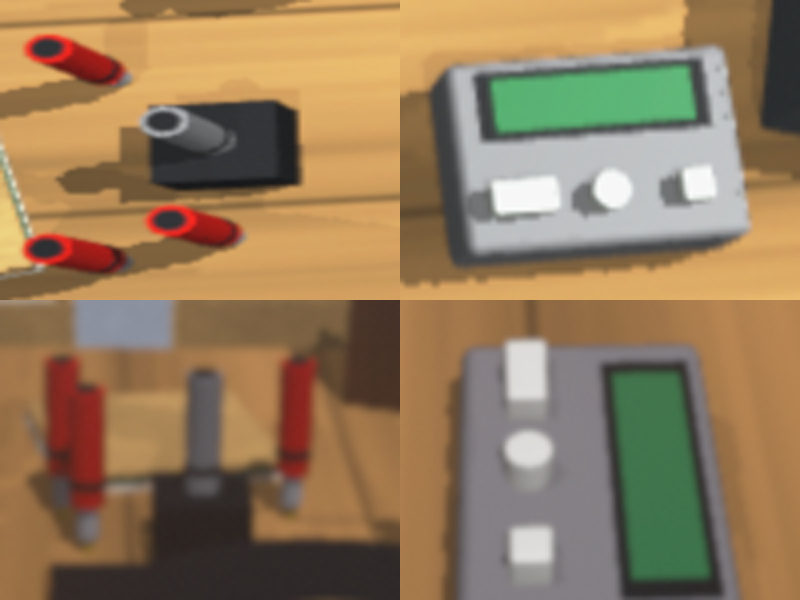

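```bash
python3 - <<'E'
from h import *
np.set_printoptions(precision=4,suppress=True)
t=load('top0');s=load('side0')
def blobs(c,box,f,mn=15):
    x,y,w,h=box; i=c['img'][y:y+h,x:x+w].astype(int); m=f(i).astype(np.uint8)
    n,l,st,ce=cv2.connectedComponentsWithStats(m)
    return [(ce[k]+[x,y],st[k]+[x,y,0,0,0]) for k in range(1,n) if st[k][4]>=mn]
wh=lambda th:(lambda i:(i.min(2)>th))
for nm,c,b,th in(('t',t,(440,235,75,25),225),('s',s,(290,348,30,80),205),('tspot',t,(300,180,25,20),190),('sspot',s,(355,232,40,20),180)):
    for x in blobs(c,b,wh(th),8): print(nm,*x)
# probe mask
print(t['img'][240:252,118:146].min(2))
print(s['img'][155:190:3,300:330].min(2))
E
```

```text
t [504.5 245. ] [501 242   8   7  50]
t [461.2835 248.2756] [453 244  17   9 127]
t [482.9516 246.8548] [479 243   9   9  62]
s [302.5677 360.6452] [298 353  10  16 155]
s [303.1446 384.2771] [298 380  12   9  83]
s [304.     413.0645] [299 409  11   9  93]
tspot [311.2   189.925] [308 187   7   7  40]
sspot [372.7778 241.5556] [371 241   5   2   9]
[[100 102 122 154 146 102  72  62  66  75 109 155 171 149  94  71  54  49
   48  48  48  49  48  47  49  49  49  51]
 [101 110 141 155 102  61  51  51  50  54  68 112 163 162 113  97  80  60
   51  49  48  48  48  48  48  49  50  51]
 [101 121 159 138  71  51  51  50  51  52  56  87 143 162 119 110 105  87
   71  54  49  49  48  48  48  49  49  51]
 [103 127 168 127  65  50  51  51  51  51  54  84 140 163 123 110 110 108
   97  79  58  51  49  49  48  48  49  52]
 [101 123 160 125  66  51  51  51  50  51  57  97 159 162 112 105 107 108
  109 105  85  64  50  48  49  48  49  52]
 [ 90 107 145 145  92  59  51  51  51  52  69 117 170 156 107 103 105 106
  108 111 107  88  63  48  49  49  49  51]
 [ 69  85 128 165 134  90  66  59  62  70 102 
[... 1097 characters left out ...]
3 93 94 95 95
  93 91 87 84 83 82]
 [87 87 87 85 86 86 86 86 87 85 82 76 76 80 85 87 90 90 92 91 90 90 91 93
  93 94 92 91 88 86]
 [87 88 87 87 85 85 85 85 85 84 81 77 77 82 85 88 90 91 92 91 89 91 92 92
  93 92 92 92 91 91]
 [92 91 91 89 88 85 85 85 85 83 80 78 78 82 85 88 90 92 92 90 89 90 91 92
  92 92 93 93 93 93]
 [91 91 89 86 84 83 84 83 84 83 81 77 78 82 86 88 89 90 91 89 88 89 91 90
  90 90 88 85 82 79]
 [81 80 75 72 70 68 68 68 66 64 58 53 54 59 63 66 65 64 62 58 56 58 60 60
  59 57 54 51 49 50]
 [78 79 71 56 45 41 42 42 40 41 47 60 71 78 81 84 85 85 81 71 57 45 41 40
  40 42 46 54 59 61]
 [81 77 67 53 44 42 41 42 42 42 45 52 61 68 71 73 73 73 67 57 46 41 39 40
  40 40 40 46 51 52]]
```

```bash
python3 - <<'E'
from h import *
np.set_printoptions(precision=4,suppress=True)
t=load('top0');s=load('side0')
for n,a,b in(('wide',(461.3,248.3),(302.6,360.6)),('round',(483,246.9),(303.1,384.3)),('sq',(504.5,245),(304,413)),('spot',(311.2,189.9),(372.8,241.7)),('probetop',(125.4,243.6),(315.9,159))):
    p,r=tri((t,*a),(s,*b)); z={'spot':.086,'probetop':.135}.get(n,.064)
    print(n,p,r,'top@z',onz(t,*a,z),'side@z',onz(s,*b,z))
print(t['img'][234:242,118:140].min(2))
# red lookalike tops
i=t['img'].astype(int); m=((i[...,2]>150)&(i[...,1]<60)&(i[...,0]<60)).astype(np.uint8)
n,l,st,ce=cv2.connectedComponentsWithStats(m)
for k in range(1,n):
    if st[k][4]>20: print(st[k],ce[k])
for u,v in((100.5,214),(99,294),(130,283.5)): print(onz(t,u,v,.123))
E
```

```text
wide [ 0.4757 -0.3251  0.0613] [np.float64(0.00023455426182686332), np.float64(0.00023455426182678694)] top@z [ 0.475  -0.3243  0.064 ] side@z [ 0.4758 -0.328   0.064 ]
round [ 0.4747 -0.3728  0.0623] [np.float64(0.00039230452175028344), np.float64(0.00039230452175025216)] top@z [ 0.474  -0.3723  0.064 ] side@z [ 0.4751 -0.3743  0.064 ]
sq [ 0.4748 -0.4211  0.0612] [np.float64(7.186887233434871e-06), np.float64(7.18688723339828e-06)] top@z [ 0.4743 -0.4201  0.064 ] side@z [ 0.4746 -0.4236  0.064 ]
spot [ 0.6299 -0.0067  0.0862] [np.float64(0.0008580366545977377), np.float64(0.0008580366545977049)] top@z [ 0.6291 -0.0066  0.086 ] side@z [ 0.6309 -0.0059  0.086 ]
probetop [0.5328 0.388  0.1324] [np.float64(0.0011618543545337816), np.float64(0.0011618543545336862)] top@z [0.531  0.3871 0.135 ] side@z [0.5335 0.381  0.135 ]
[[101 102 102 103 102 103 103 104 104 104 102  97  96  96  97  96  96  96
   96  96  96  95]
 [101 102 102 103 102 103 102 102 103 103 102  98  95  95  92  92  91  89
   88  88  88  86]
 [101 102 102 100  95  96  98 103  99  96  95  90  85  82  77  76  75  70
   69  69  68  64]
 [101 101 101  98  88 101 118 145 130 117 111  85  67  60  58  55  55  54
   53  54  54  52]
 [102 102 103 105 115 142 153 173 161 150 153 131 100  67  52  48  48  49
   47  48  48  48]
 [101 102 109 129 149 151 138 118 125 132 156 168 149 110  66  51  48  48
   48  48  48  48]
 [100 102 122 154 146 102  72  62  66  75 109 155 171 149  94  71  54  49
   48  48  48  49]
 [101 110 141 155 102  61  51  51  50  54  68 112 163 162 113  97  80  60
   51  49  48  48]]
[ 92 210  21  13  94] [102.8085 216.3511]
[122 278  20  12 105] [132.2952 283.7238]
[ 92 289  20  12  97] [103.1649 294.8247]
[0.6023 0.4423 0.123 ]
[0.4326 0.4465 0.123 ]
[0.4489 0.3828 0.123 ]
```

Emit:
send_rows(
  rows=[
    {"y": -1.2, "roll": -5.4, "claw": 0},
    {"y": -1.2, "roll": -5.4, "claw": 0},
    {"y": -1.2, "roll": -5.4, "claw": 0},
    {"y": -1.2, "roll": -5.4, "claw": 0},
    {"x": 2.3, "z": -3.28, "claw": 0},
    {"x": 2.3, "z": -3.28, "claw": 0},
    {"x": 2.3, "z": -3.28, "claw": 0},
    {"x": 2.3, "z": -3.28, "claw": 0},
    {"x": 2.3, "z": -3.28, "claw": 0},
    {"x": 2.3, "z": -3.28, "claw": 0},
    {"x": 2.3, "z": -3.28, "claw": 0},
    {"x": 2.3, "z": -3.28, "claw": 0},
    {"x": 2.3, "z": -3.28, "claw": 0},
    {"x": 2.3, "z": -3.28, "claw": 0},
    {"x": 2.3, "z": -3.28, "claw": 0},
    {"x": 2.3, "z": -3.28, "claw": 0},
    {"x": 2.3, "z": -3.28, "claw": 0},
    {"claw": 0},
    {"claw": 0},
  ],
)

```text
schema error: expected keys x, y, z, roll, claw
```

Emit:
send_rows(
  rows=[
    {"x": -0.5, "z": -3.75, "claw": 0},
    {"x": -0.5, "z": -3.75, "claw": 0},
    {"x": -0.5, "z": -3.75, "claw": 0},
    {"x": -0.5, "z": -3.75, "claw": 0},
    {"x": -0.5, "z": -3.75, "claw": 0},
    {"x": -0.5, "z": -3.75, "claw": 0},
    {"x": -0.5, "z": -3.75, "claw": 0},
    {"x": -0.5, "z": -3.75, "claw": 0},
    {"x": -0.5, "z": -3.75, "claw": 0},
    {"x": -0.5, "z": -3.75, "claw": 0},
    {"x": -0.5, "z": -3.75, "claw": 0},
    {"x": -0.5, "z": -3.75, "claw": 0},
    {"x": -0.5, "z": -3.75, "claw": 0},
    {"x": -0.5, "z": -3.75, "claw": 0},
    {"claw": 0},
    {"claw": 0},
  ],
)

```text
schema error: expected keys x, y, z, roll, claw
```

```bash
python3 - <<'E'
from h import *
np.set_printoptions(precision=4,suppress=True)
s=robot.read_state();print(s['time'],s['joint_pos'],s['ee_pos'],s['contact_force'],s['gripper_width']);print(R.from_rotvec(s['eef_rot']).as_matrix())
E
```

```text
0.1 [ 1.1561  0.2647  1.6052  0.      1.2737 -0.0369] [0.2487 0.6268 0.2049] [ 0.7052  0.0172 -0.3275] 0.08829075487033683
[[ 0.9295 -0.0008  0.3689]
 [-0.3689 -0.0018  0.9295]
 [-0.0001 -1.     -0.002 ]]
```

All keys are required in every row.

Emit:
send_rows(
  rows=[
    {"x": 0, "y": -1.2, "z": 0, "roll": -5.4, "claw": 0},
    {"x": 0, "y": -1.2, "z": 0, "roll": -5.4, "claw": 0},
    {"x": 0, "y": -1.2, "z": 0, "roll": -5.4, "claw": 0},
    {"x": 0, "y": -1.2, "z": 0, "roll": -5.4, "claw": 0},
    {"x": 2.3, "y": 0, "z": -3.28, "roll": 0, "claw": 0},
    {"x": 2.3, "y": 0, "z": -3.28, "roll": 0, "claw": 0},
    {"x": 2.3, "y": 0, "z": -3.28, "roll": 0, "claw": 0},
    {"x": 2.3, "y": 0, "z": -3.28, "roll": 0, "claw": 0},
    {"x": 2.3, "y": 0, "z": -3.28, "roll": 0, "claw": 0},
    {"x": 2.3, "y": 0, "z": -3.28, "roll": 0, "claw": 0},
    {"x": 2.3, "y": 0, "z": -3.28, "roll": 0, "claw": 0},
    {"x": 2.3, "y": 0, "z": -3.28, "roll": 0, "claw": 0},
    {"x": 2.3, "y": 0, "z": -3.28, "roll": 0, "claw": 0},
    {"x": 2.3, "y": 0, "z": -3.28, "roll": 0, "claw": 0},
    {"x": 2.3, "y": 0, "z": -3.28, "roll": 0, "claw": 0},
    {"x": 2.3, "y": 0, "z": -3.28, "roll": 0, "claw": 0},
    {"x": 2.3, "y": 0, "z": -3.28, "roll": 0, "claw": 0},
    {"x": 0, "y": 0, "z": 0, "roll": 0, "claw": 0},
  ],
)

```text
time: 1.6
ee_pos: [0.5508, 0.1948, 0.2535]
eef_rot: [-1.574, 0.004, -0.006]
contact_force: [-0.1, 0.9, 0.1]
gripper_width: 0.0003
```

Emit:
send_rows(
  rows=[
    {"x": -0.58, "y": 0, "z": -4, "roll": 0, "claw": 0},
    {"x": -0.58, "y": 0, "z": -4, "roll": 0, "claw": 0},
    {"x": -0.58, "y": 0, "z": -4, "roll": 0, "claw": 0},
    {"x": -0.58, "y": 0, "z": -4, "roll": 0, "claw": 0},
    {"x": -0.58, "y": 0, "z": -4, "roll": 0, "claw": 0},
    {"x": -0.58, "y": 0, "z": -4, "roll": 0, "claw": 0},
    {"x": -0.58, "y": 0, "z": -4, "roll": 0, "claw": 0},
    {"x": -0.58, "y": 0, "z": -4, "roll": 0, "claw": 0},
    {"x": -0.58, "y": 0, "z": -4, "roll": 0, "claw": 0},
    {"x": -0.58, "y": 0, "z": -4, "roll": 0, "claw": 0},
    {"x": -0.58, "y": 0, "z": -4, "roll": 0, "claw": 0},
    {"x": -0.58, "y": 0, "z": -4, "roll": 0, "claw": 0},
    {"x": -0.58, "y": 0, "z": -4, "roll": 0, "claw": 0},
    {"x": 0, "y": 4, "z": 0, "roll": 0, "claw": 0},
    {"x": 0, "y": 4, "z": 0, "roll": 0, "claw": 0},
    {"x": 0, "y": 4, "z": 0, "roll": 0, "claw": 0},
    {"x": 0, "y": 2.5, "z": 0, "roll": 0, "claw": 0},
    {"x": 0, "y": 1.5, "z": 0, "roll": 0, "claw": 0},
    {"x": 0, "y": 0, "z": 0, "roll": 0, "claw": 0},
    {"x": 0, "y": 0, "z": 0, "roll": 0, "claw": 0},
  ],
)

```text
time: 3.27
ee_pos: [0.471, -0.3182, 0.0929]
eef_rot: [-1.569, 0.002, 0.001]
contact_force: [-0.3, -0.1, -0.1]
gripper_width: 0.0007
```

```bash
python3 - <<'E'
from h import *
np.set_printoptions(precision=4,suppress=True)
s=robot.read_state();print(s['time'],s['joint_pos'],s['ee_pos'],s['contact_force'],s['gripper_width']);print(R.from_rotvec(s['eef_rot']).as_matrix())
i=snap('side','side1')['img'];j=snap('top','top1')['img']
cv2.imwrite('pics/c1.png',np.hstack([cv2.resize(i[250:440,230:390],(400,475),interpolation=cv2.INTER_CUBIC),cv2.resize(j[160:320,400:560],(400,400))[:475] if 0 else cv2.resize(j[140:330,400:560],(400,475),interpolation=cv2.INTER_CUBIC)]))
E
```

```text
3.2667 [-0.638   0.1637  1.9447  0.0001  1.0362 -2.2082] [ 0.471  -0.3182  0.0929] [-0.2719 -0.0848 -0.1133] 0.0007226319257336302
[[ 1.     -0.0024  0.0006]
 [-0.0006  0.0019  1.    ]
 [-0.0024 -1.      0.0019]]
```

View pics/c1.png

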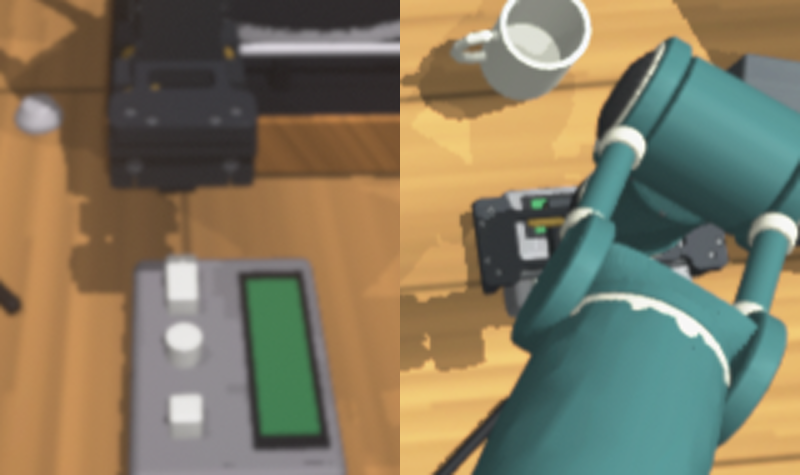

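The gripper is above the wide key in the side view (key at (303,360)) and clear of everything. I'll correct xy and move down.

Emit:
send_rows(
  rows=[
    {"x": 0.5, "y": 0.5, "z": -0.7, "roll": 0, "claw": 0},
    {"x": 0, "y": 1.0, "z": 0, "roll": 0, "claw": 0},
    {"x": 0, "y": 0.6, "z": 0, "roll": 0, "claw": 0},
    {"x": 0, "y": 0, "z": 0, "roll": 0, "claw": 0},
    {"x": 0, "y": 0, "z": 0, "roll": 0, "claw": 0},
  ],
)

```text
time: 3.78
ee_pos: [0.4762, -0.3257, 0.0723]
eef_rot: [-1.57, 0.002, 0.0]
contact_force: [0.6, 0.1, 0.9]
gripper_width: 0.0004
```

Emit:
send_rows(
  rows=[
    {"x": 0, "y": 0.3, "z": 0, "roll": 0, "claw": 0},
    {"x": 0, "y": 0.3, "z": 0, "roll": 0, "claw": 0},
    {"x": 0, "y": 0.2, "z": 0, "roll": 0, "claw": 0},
    {"x": 0, "y": 0.0, "z": 0, "roll": 0, "claw": 0},
    {"x": 0, "y": 0, "z": 0, "roll": 0, "claw": 0},
  ],
)

```text
time: 4.2
ee_pos: [0.4767, -0.3261, 0.065]
eef_rot: [-1.571, 0.001, -0.0]
contact_force: [0.1, 0.4, -0.7]
gripper_width: -0.0001
```

Emit:
send_rows(
  rows=[
    {"x": 0, "y": 0.25, "z": 0, "roll": 0, "claw": 0},
    {"x": 0, "y": 0.25, "z": 0, "roll": 0, "claw": 0},
    {"x": 0, "y": 0, "z": 0, "roll": 0, "claw": 0},
    {"x": 0, "y": 0, "z": 0, "roll": 0, "claw": 0},
  ],
)

```text
time: 4.53
ee_pos: [0.4766, -0.3261, 0.0598]
eef_rot: [-1.57, 0.001, -0.0]
contact_force: [-0.5, -0.4, 0.2]
gripper_width: 0.0008
```

Emit:
send_rows(
  rows=[
    {"x": 0, "y": 0.15, "z": 0, "roll": 0, "claw": 0},
    {"x": 0, "y": 0.1, "z": 0, "roll": 0, "claw": 0},
    {"x": 0, "y": 0, "z": 0, "roll": 0, "claw": 0},
  ],
)

```text
time: 4.78
ee_pos: [0.4767, -0.3261, 0.0573]
eef_rot: [-1.571, 0.001, -0.0]
contact_force: [1.0, -0.5, -0.4]
gripper_width: 0.0005
```

No contact force yet, so I'll look.

```bash
python3 - <<'E'
from h import *
i=snap('side','side2')['img']
cv2.imwrite('pics/c2.png',cv2.resize(i[270:420,230:390],(800,600)[:2] if 0 else (640,600),interpolation=cv2.INTER_CUBIC))
s=robot.read_state();print(s['ee_pos'],s['contact_force'],s['joint_torque'])
c=load('side2')
print(proj(c,[.4767,-.3261-.0175,.0573]),proj(c,[.4767,-.3261,.064]))
E
```

```text
[ 0.47670485 -0.32611072  0.05743218] [0.08098998 0.21939662 0.33597354] [-1.85832861e-03 -4.27483678e+01 -3.07440877e+01 -4.79482824e-02
  4.25038836e-02 -1.86951178e-05]
[303.52156395 371.74653587] [303.17864409 359.69918798]
```

View pics/c2.png

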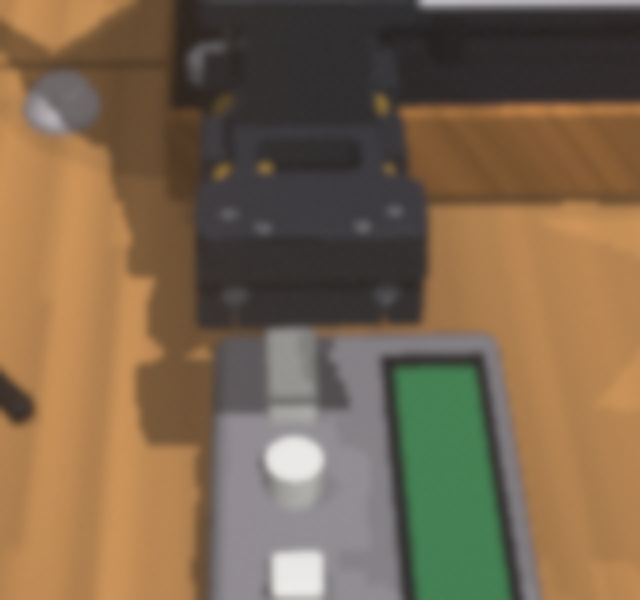

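```bash
python3 - <<'E'
from h import *
np.set_printoptions(precision=1,suppress=True)
c=load('side0');t=load('top1');s=load('side2')
Rm=R.from_rotvec([-1.5524,.2968,-.2961]).as_matrix();p=np.array([.2487,.6268,.2049])
for dz in(.0,.044,.0615,-.0615,-.044): print('start tips',proj(c,p+Rm[:,2]*dz))
for dz in(-.0935,.0935): print('start body bottom',proj(c,p+Rm[:,2]*dz-Rm[:,1]*.064))
p=np.array([.4767,-.3261,.0574])
for dx in(-.0375,.0375): print('now body near bottom',proj(s,p+[dx,-.0935,.064]))
p=np.array([.471,-.3182,.0929])
for dx in(-.0375,.0375):
  for dy in(-.0935,.0935): print('top1 body',proj(t,p+[dx,dy,.064]),proj(load('side1'),p+[dx,dy,.064]))
i=c['img'];cv2.imwrite('pics/c3.png',cv2.resize(i[0:120,150:310],(800,600),interpolation=cv2.INTER_CUBIC))
E
```

```text
start tips [220.3 111.6]
start tips [227.1 108.7]
start tips [229.7 107.6]
start tips [210.2 115.9]
start tips [213.2 114.6]
start body bottom [202.7  95.8]
start body bottom [233.1  85.4]
now body near bottom [275.5 378.2]
now body near bottom [336.4 376.7]
top1 body [518.7 255.8] [270.3 351.7]
top1 body [427.  263.5] [274.  269.5]
top1 body [512.8 219.9] [332.3 350.3]
top1 body [422.4 227.4] [322. 269.]
```

View pics/c3.png

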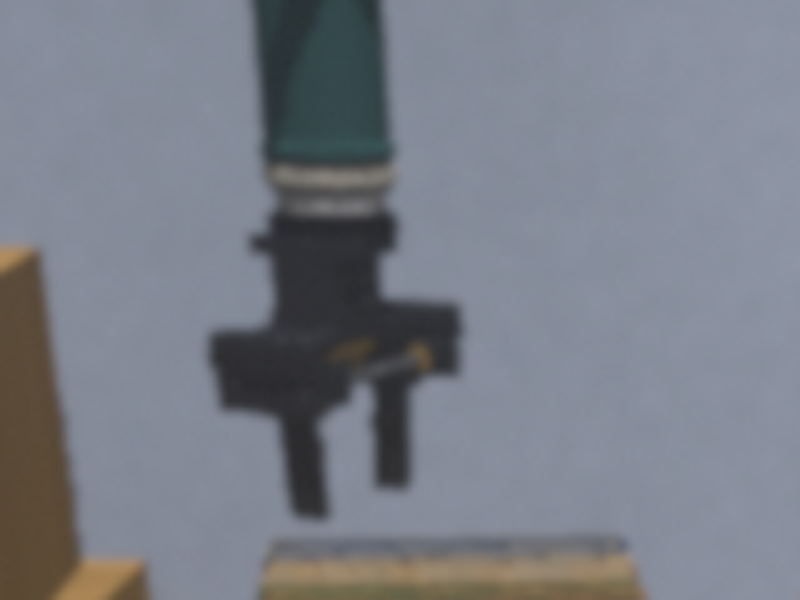

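View pics/side2.png

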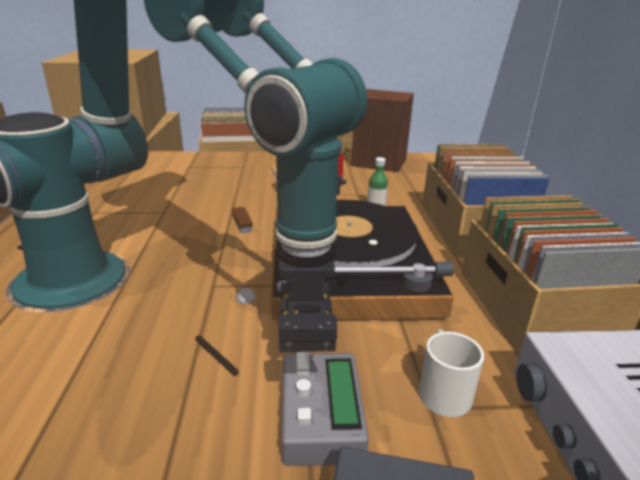

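View pics/top1.png

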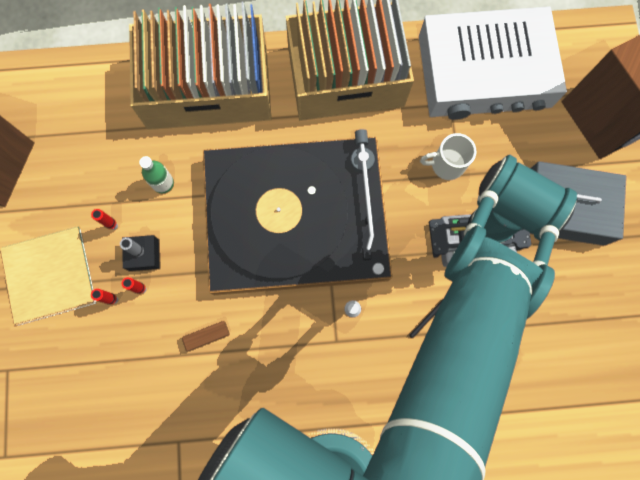

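The images disagree with the reported pose. Both at the start (fingertips seen at (212,103) and (228,97), predicted about 11 px lower) and now (body edge about 26 px too high), the fingertips appear about 40 mm higher than `ee_pos` says. The key and dot heights agree with the text, so the cameras look right. I'll go on down in small steps and watch the force.

Emit:
send_rows(
  rows=[
    {"x": 0, "y": 0.5, "z": 0, "roll": 0, "claw": 0},
    {"x": 0, "y": 0.5, "z": 0, "roll": 0, "claw": 0},
    {"x": 0, "y": 0.5, "z": 0, "roll": 0, "claw": 0},
    {"x": 0, "y": 0.3, "z": 0, "roll": 0, "claw": 0},
    {"x": 0, "y": 0, "z": 0, "roll": 0, "claw": 0},
    {"x": 0, "y": 0, "z": 0, "roll": 0, "claw": 0},
  ],
)

```text
time: 5.33
ee_pos: [0.4765, -0.3259, 0.039]
eef_rot: [-1.57, 0.001, 0.0]
contact_force: [0.2, -0.1, 0.5]
gripper_width: 0.0003
```

```bash
python3 - <<'E'
from h import *
i=snap('side','side3')['img']
cv2.imwrite('pics/c4.png',cv2.resize(i[270:420,230:390],(640,600),interpolation=cv2.INTER_CUBIC))
s=robot.read_state();print(s['ee_pos'],s['contact_force'])
E
```

```text
[ 0.47675648 -0.32611587  0.03940229] [-0.12991597 -0.01116381  0.46524001]
```

View pics/c4.png

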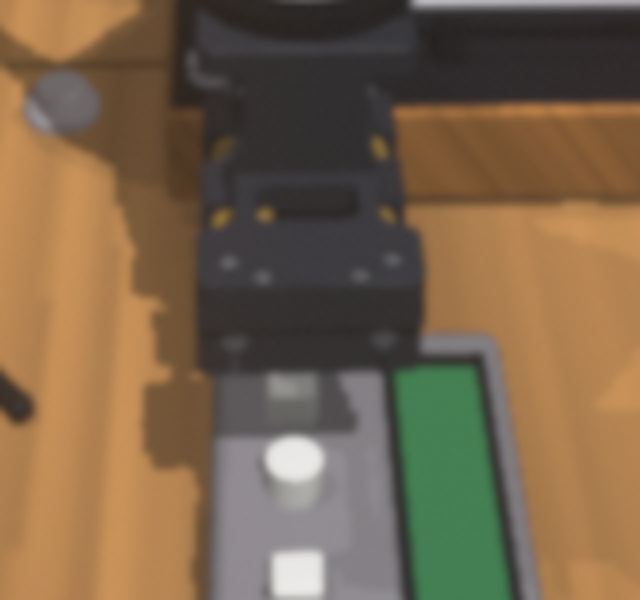

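Emit:
send_rows(
  rows=[
    {"x": 0, "y": 0.4, "z": 0, "roll": 0, "claw": 0},
    {"x": 0, "y": 0.4, "z": 0, "roll": 0, "claw": 0},
    {"x": 0, "y": 0.2, "z": 0, "roll": 0, "claw": 0},
    {"x": 0, "y": 0, "z": 0, "roll": 0, "claw": 0},
    {"x": 0, "y": 0, "z": 0, "roll": 0, "claw": 0},
  ],
)

```text
time: 5.8
ee_pos: [0.4771, -0.3264, 0.0299]
eef_rot: [-1.571, 0.0, -0.001]
contact_force: [0.8, 0.5, 2.7]
gripper_width: 0.0004
```

Emit:
send_rows(
  rows=[
    {"x": 0, "y": 0.2, "z": 0, "roll": 0, "claw": 0},
    {"x": 0, "y": 0.0, "z": 0, "roll": 0, "claw": 0},
    {"x": 0, "y": 0, "z": 0, "roll": 0, "claw": 0},
  ],
)

```text
time: 6.05
ee_pos: [0.4772, -0.3264, 0.028]
eef_rot: [-1.571, 0.0, -0.001]
contact_force: [-0.2, -0.6, 3.3]
gripper_width: 0.0005
```

Emit:
send_rows(
  rows=[
    {"x": 0, "y": 0.2, "z": 0, "roll": 0, "claw": 0},
    {"x": 0, "y": 0.0, "z": 0, "roll": 0, "claw": 0},
    {"x": 0, "y": 0, "z": 0, "roll": 0, "claw": 0},
  ],
)

```text
time: 6.3
ee_pos: [0.4772, -0.3264, 0.0259]
eef_rot: [-1.571, 0.0, -0.001]
contact_force: [-0.1, -0.1, 4.7]
gripper_width: 0.0004
```

Contact began at about `ee_z` 0.032, so the fingertips are about 32 mm higher than reported. I'll press 2 mm further onto the stop to be sure.

Emit:
send_rows(
  rows=[
    {"x": 0, "y": 0.1, "z": 0, "roll": 0, "claw": 0},
    {"x": 0, "y": 0.0, "z": 0, "roll": 0, "claw": 0},
    {"x": 0, "y": 0, "z": 0, "roll": 0, "claw": 0},
  ],
)

```text
time: 6.55
ee_pos: [0.4772, -0.3264, 0.0257]
eef_rot: [-1.571, 0.0, -0.001]
contact_force: [-2.2, 1.2, 9.9]
gripper_width: 0.0001
```

The key is at its hard stop (force jumped to 9.9 N). I'll release it, raise, and turn 90° so the fingers are narrow along the row and visible from the side.

Emit:
send_rows(
  rows=[
    {"x": 0, "y": -0.5, "z": 0, "roll": 0, "claw": 0},
    {"x": 0, "y": -1.5, "z": 0, "roll": 0, "claw": 0},
    {"x": 0, "y": -2, "z": 0, "roll": 7.1, "claw": 0},
    {"x": 0, "y": -1, "z": 0, "roll": 7.1, "claw": 0},
    {"x": 0, "y": 0, "z": 0, "roll": 7.1, "claw": 0},
    {"x": 0, "y": 0, "z": 0, "roll": 7.1, "claw": 0},
    {"x": 0, "y": 0, "z": 0, "roll": 7.1, "claw": 0},
    {"x": 0, "y": 0, "z": 0, "roll": 7.1, "claw": 0},
    {"x": 0, "y": 0, "z": 0, "roll": 7.1, "claw": 0},
    {"x": 0, "y": 0, "z": 0, "roll": 7.1, "claw": 0},
    {"x": 0, "y": 0, "z": 0, "roll": 7.1, "claw": 0},
    {"x": 0, "y": 0, "z": 0, "roll": 7.1, "claw": 0},
    {"x": 0, "y": 0, "z": 0, "roll": 7.1, "claw": 0},
    {"x": 0, "y": 0, "z": 0, "roll": 7.1, "claw": 0},
    {"x": 0, "y": 0, "z": 0, "roll": 4.8, "claw": 0},
    {"x": 4.7, "y": 0, "z": 0, "roll": 0, "claw": 0},
    {"x": 0, "y": 0, "z": 0, "roll": 0, "claw": 0},
    {"x": 0, "y": 0, "z": 0, "roll": 0, "claw": 0},
  ],
)

```text
time: 8.05
ee_pos: [0.4762, -0.3688, 0.0738]
eef_rot: [-1.208, 1.212, -1.21]
contact_force: [-0.1, 0.2, 0.3]
gripper_width: 0.0004
```

```bash
python3 - <<'E'
from h import *
np.set_printoptions(precision=4,suppress=True)
c=snap('side','side4');i=c['img']
cv2.imwrite('pics/c5.png',cv2.resize(i[270:450,230:390],(640,600) if 0 else (640,720),interpolation=cv2.INTER_CUBIC)[:600])
s=robot.read_state();p=s['ee_pos'];print(s['time'],p,s['contact_force'],s['joint_pos']);print(R.from_rotvec(s['eef_rot']).as_matrix())
for dz in(0,.032,.04):
  print(dz,[((proj(c,p+[dx,dy,dz])-[230,270])*4).round() for dx in(-.0175,.0175) for dy in (-.009,.009)])
E
```

```text
8.1 [ 0.476  -0.3677  0.0737] [ 0.345   0.616  -1.0696] [-0.6993  0.2426  1.8889  0.0002  1.0121 -0.6975]
[[-0.002  -0.0014  1.    ]
 [-1.      0.0015 -0.002 ]
 [-0.0015 -1.     -0.0014]]
0 [array([244., 443.]), array([244., 405.]), array([347., 440.]), array([344., 402.])]
0.032 [array([244., 372.]), array([243., 334.]), array([349., 369.]), array([346., 332.])]
0.04 [array([244., 353.]), array([243., 316.]), array([350., 351.]), array([347., 314.])]
```

View pics/c5.png

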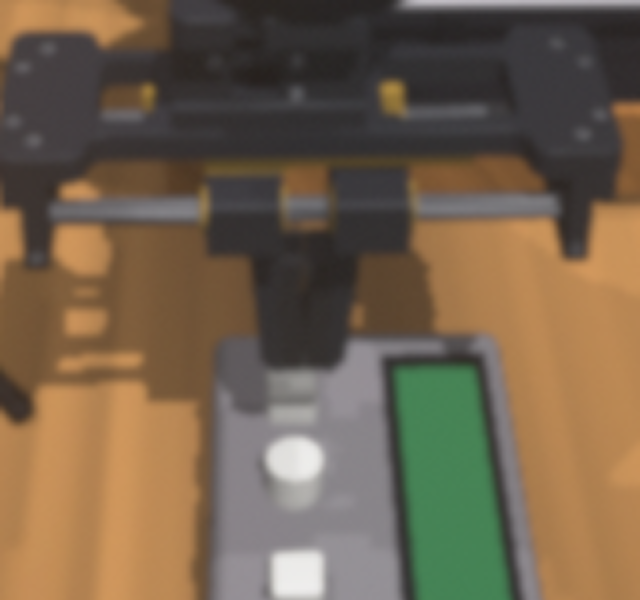

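The fingertip's near edge is at crop (262–345, 368), which matches the reported xy with a +32 mm z offset to about 1–2 px. Now the round key.

Emit:
send_rows(
  rows=[
    {"x": 0.45, "y": 1.0, "z": -0.2, "roll": 0, "claw": 0},
    {"x": 0, "y": 1.5, "z": 0, "roll": 0, "claw": 0},
    {"x": 0, "y": 1.0, "z": 0, "roll": 0, "claw": 0},
    {"x": 0, "y": 0.5, "z": 0, "roll": 0, "claw": 0},
    {"x": 0, "y": 0, "z": 0, "roll": 0, "claw": 0},
    {"x": 0, "y": 0, "z": 0, "roll": 0, "claw": 0},
  ],
)

```text
time: 8.6
ee_pos: [0.4745, -0.3717, 0.034]
eef_rot: [-1.209, 1.211, -1.208]
contact_force: [0.8, -0.7, 0.2]
gripper_width: 0.0004
```

Emit:
send_rows(
  rows=[
    {"x": 0, "y": 0.3, "z": 0, "roll": 0, "claw": 0},
    {"x": 0, "y": 0.2, "z": 0, "roll": 0, "claw": 0},
    {"x": 0, "y": 0, "z": 0, "roll": 0, "claw": 0},
    {"x": 0, "y": 0, "z": 0, "roll": 0, "claw": 0},
  ],
)

```text
time: 8.93
ee_pos: [0.4755, -0.3728, 0.0304]
eef_rot: [-1.208, 1.208, -1.211]
contact_force: [0.7, -0.0, 1.4]
gripper_width: 0.0008
```

Emit:
send_rows(
  rows=[
    {"x": 0, "y": 0.3, "z": 0, "roll": 0, "claw": 0},
    {"x": 0, "y": 0.1, "z": 0, "roll": 0, "claw": 0},
    {"x": 0, "y": 0, "z": 0, "roll": 0, "claw": 0},
    {"x": 0, "y": 0, "z": 0, "roll": 0, "claw": 0},
  ],
)

```text
time: 9.27
ee_pos: [0.4756, -0.3729, 0.0263]
eef_rot: [-1.208, 1.208, -1.211]
contact_force: [2.4, -0.1, 4.5]
gripper_width: 0.0005
```

Emit:
send_rows(
  rows=[
    {"x": 0, "y": 0.15, "z": 0, "roll": 0, "claw": 0},
    {"x": 0, "y": 0, "z": 0, "roll": 0, "claw": 0},
    {"x": 0, "y": 0, "z": 0, "roll": 0, "claw": 0},
  ],
)

```text
time: 9.52
ee_pos: [0.4756, -0.3729, 0.0257]
eef_rot: [-1.208, 1.208, -1.211]
contact_force: [-0.8, 1.8, 10.1]
gripper_width: 0.0005
```

Emit:
send_rows(
  rows=[
    {"x": 0, "y": -0.5, "z": 0, "roll": 0, "claw": 0},
    {"x": 0, "y": -2.5, "z": 0, "roll": 0, "claw": 0},
    {"x": 0, "y": -3, "z": 0, "roll": -7, "claw": 0},
    {"x": 0, "y": -4, "z": 0, "roll": -7, "claw": 0},
    {"x": 0, "y": -4, "z": 0, "roll": -7, "claw": 0},
    {"x": 0, "y": -4, "z": 0, "roll": -7, "claw": 0},
    {"x": 0, "y": -2, "z": 0, "roll": -7, "claw": 0},
    {"x": 0, "y": 0, "z": 0, "roll": -7, "claw": 0},
    {"x": 0, "y": 0, "z": 0, "roll": -7, "claw": 0},
    {"x": 0, "y": 0, "z": 0, "roll": -7, "claw": 0},
    {"x": 0, "y": 0, "z": 0, "roll": -7, "claw": 0},
    {"x": 0, "y": 0, "z": 0, "roll": -7, "claw": 0},
    {"x": 0, "y": 0, "z": 0, "roll": -7, "claw": 0},
    {"x": 0, "y": 0, "z": 0, "roll": -7, "claw": 0},
    {"x": 0, "y": 0, "z": 0, "roll": -6, "claw": 0},
    {"x": 0, "y": 0, "z": 0, "roll": 0, "claw": 0},
  ],
)

```text
time: 10.85
ee_pos: [0.4737, -0.3718, 0.2228]
eef_rot: [-1.569, 0.001, 0.003]
contact_force: [0.4, -0.7, -0.3]
gripper_width: 0.0006
```

Emit:
send_rows(
  rows=[
    {"x": 0.3, "y": 0, "z": 4, "roll": 0, "claw": 0},
    {"x": 0.3, "y": 0, "z": 4, "roll": 0, "claw": 0},
    {"x": 0.3, "y": 0, "z": 4, "roll": 0, "claw": 0},
    {"x": 0.3, "y": 0, "z": 4, "roll": 0, "claw": 0},
    {"x": 0.3, "y": 0, "z": 4, "roll": 0, "claw": 0},
    {"x": 0.3, "y": 0, "z": 4, "roll": 0, "claw": 0},
    {"x": 0.3, "y": 0, "z": 4, "roll": 0, "claw": 0},
    {"x": 0.3, "y": 0, "z": 4, "roll": 0, "claw": 0},
    {"x": 0.3, "y": 0, "z": 4, "roll": 0, "claw": 0},
    {"x": 0.3, "y": 0, "z": 4, "roll": 0, "claw": 0},
    {"x": 0.3, "y": 0, "z": 4, "roll": 0, "claw": 60},
    {"x": 0.3, "y": 0, "z": 4, "roll": 0, "claw": 60},
    {"x": 0.3, "y": 0, "z": 4, "roll": 0, "claw": 60},
    {"x": 0.3, "y": 0, "z": 4, "roll": 0, "claw": 60},
    {"x": 0.3, "y": 0, "z": 4, "roll": 0, "claw": 60},
    {"x": 0.3, "y": 0, "z": 4, "roll": 0, "claw": 60},
    {"x": 0.3, "y": 0, "z": 4, "roll": 0, "claw": 60},
    {"x": 0.3, "y": 0, "z": 4, "roll": 0, "claw": 60},
    {"x": 0.3, "y": 0, "z": 4, "roll": 0, "claw": 60},
    {"x": 0, "y": 0, "z": 0, "roll": 0, "claw": 60},
  ],
)

```text
time: 12.52
ee_pos: [0.5313, 0.3937, 0.2224]
eef_rot: [-1.569, 0.001, 0.002]
contact_force: [-0.0, -0.2, -0.5]
gripper_width: 0.0532
```

```bash
python3 - <<'E'
from h import *
np.set_printoptions(precision=4,suppress=True)
c=snap('side','side5');t=snap('top','top5')
s=robot.read_state();p=s['ee_pos'];print(s['time'],p,s['contact_force'],s['gripper_width']);print(R.from_rotvec(s['eef_rot']).as_matrix())
cv2.imwrite('pics/c6.png',np.hstack([cv2.resize(c['img'][80:230,240:400],(400,375),interpolation=cv2.INTER_CUBIC),cv2.resize(t['img'][170:320,60:220],(400,375),interpolation=cv2.INTER_CUBIC)]))
E
```

```text
12.6167 [0.5315 0.3884 0.2225] [-0.0001  0.7356  0.1969] 0.053125556991553295
[[ 1.     -0.0021  0.0004]
 [-0.0004 -0.0021  1.    ]
 [-0.0021 -1.     -0.0021]]
```

View pics/c6.png

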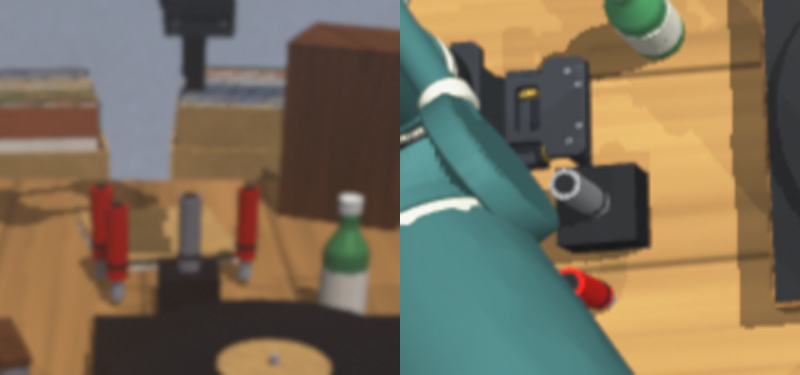

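```bash
python3 - <<'E'
from h import *
np.set_printoptions(precision=4,suppress=True)
c=load('side5');t=load('top0');p=np.array([0.5315,0.3884,0.2545])
i=c['img'].astype(int)
for r in range(90,118,4): print(r,i[r,306:332].max(1))
for r in range(162,182,4): print(r,(i[r,300:332]).max(1)-(i[r,300:332]).min(1))
print('finger pred near', [proj(c,p+[dx,-.0266,dz]) for dz in(0,.03) for dx in(-.009,.009)])
for q in([.5328,.388,.1324],[.531,.387,.135]): print(proj(c,q),proj(t,q),proj(c,np.array(q)-[0,0,.06]))
E
```

```text
90 [77 59 58 62 64 60 55 54 54 53 54 54 54 53 53 53 53 53 53 54 55 57 62 63
 61 57]
94 [122 110 108 111 110 102  85  64  52  51  52  51  50  51  51  58  71  84
  92  93  93  93  95  94  93  94]
98 [159 159 158 157 156 147 122  83  53  48  47  46  47  47  50  74 111 140
 153 157 156 158 158 158 159 158]
102 [159 158 158 158 156 147 123  83  54  47  46  46  47  46  52  77 117 145
 156 158 158 158 157 158 158 158]
106 [159 159 159 159 156 143 115  76  51  47  47  46  47  47  51  68  95 115
 122 124 127 128 127 128 128 128]
110 [160 159 158 158 156 150 129  97  65  50  45  46  46  46  53  75 106 129
 141 146 148 148 149 148 149 152]
114 [158 159 159 159 156 147 128 100  69  52  48  46  46  48  55  73  96 111
 116 115 115 114 114 116 117 118]
162 [ 57  62  66  69  73  78  81  84  87  87  80  60  27   6   5   5   5   5
   5  15  44  73  89  94  95  97  97  98  99 100 100 100]
166 [ 56  55  56  55  55  58  66  80  92  92  81  57  25   7   5   5   5   5
   5  20  52  81  94  96  95  95  95  96  98 100 100 101]
170 [55 53 54 56 64 77 89 93 93 91 79 54 23  6  5  5  4  5  5 22 54 81 92 93
 93 92 94 93 95 96 97 97]
174 [54 55 56 56 58 65 73 79 85 87 77 53 22  7  5  5  5  5  7 23 57 82 91 92
 92 92 93 94 93 93 92 92]
178 [53 53 53 53 53 54 55 60 75 83 76 52 22  6  4  5  5  5  8 29 62 85 93 94
 95 94 94 93 92 91 90 89]
finger pred near [array([313.1167, 116.8436]), array([320.0663, 116.9082]), array([313.3479, 105.0349]), array([320.3797, 105.1111])]
[315.492  159.0961] [125.3621 243.0372] [315.022  179.5839]
[314.8804 158.3009] [125.4549 243.5894] [314.4227 178.8405]
```

Emit:
send_rows(
  rows=[
    {"x": 0.1, "y": 3, "z": -0.1, "roll": 0, "claw": 60},
    {"x": 0, "y": 3.5, "z": 0, "roll": 0, "claw": 60},
    {"x": 0, "y": 2.5, "z": 0, "roll": 0, "claw": 60},
    {"x": 0, "y": 1.5, "z": 0, "roll": 0, "claw": 60},
    {"x": 0, "y": 0, "z": 0, "roll": 0, "claw": 60},
    {"x": 0, "y": 0, "z": 0, "roll": 0, "claw": 60},
  ],
)

```text
time: 13.12
ee_pos: [0.5326, 0.3844, 0.118]
eef_rot: [-1.573, 0.005, -0.001]
contact_force: [1.5, 0.0, 0.1]
gripper_width: 0.0528
```

```bash
python3 - <<'E'
from h import *
np.set_printoptions(precision=4,suppress=True)
c=snap('side','side6');t=snap('top','top6')
s=robot.read_state();p=s['ee_pos'];print(s['time'],p,s['contact_force'],s['gripper_width'])
cv2.imwrite('pics/c7.png',np.hstack([cv2.resize(c['img'][110:220,265:375],(400,400),interpolation=cv2.INTER_CUBIC),cv2.resize(t['img'][200:300,80:180],(400,400),interpolation=cv2.INTER_CUBIC)]))
E
```

```text
13.2167 [0.5345 0.3862 0.1209] [ 0.0321 -0.2339  0.5766] 0.05271145416054438
```

View pics/c7.png

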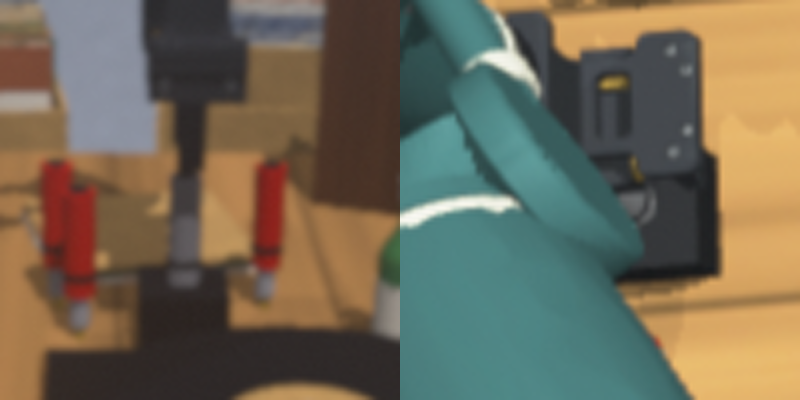

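Emit:
send_rows(
  rows=[
    {"x": -0.2, "y": 1.7, "z": 0.1, "roll": 0, "claw": 60},
    {"x": 0, "y": 2, "z": 0, "roll": 0, "claw": 60},
    {"x": 0, "y": 1.5, "z": 0, "roll": 0, "claw": 60},
    {"x": 0, "y": 1, "z": 0, "roll": 0, "claw": 60},
    {"x": 0, "y": 0.5, "z": 0, "roll": 0, "claw": 60},
    {"x": 0, "y": 0, "z": 0, "roll": 0, "claw": 60},
    {"x": 0, "y": 0, "z": 0, "roll": 0, "claw": 60},
    {"x": 0, "y": 0, "z": 0, "roll": 0, "claw": 60},
  ],
)

```text
time: 13.88
ee_pos: [0.5324, 0.3882, 0.0537]
eef_rot: [-1.569, -0.001, -0.002]
contact_force: [-0.5, 0.6, 0.5]
gripper_width: 0.0532
```

```bash
python3 - <<'E'
from h import *
np.set_printoptions(precision=4,suppress=True)
c=snap('side','side7')
s=robot.read_state();p=s['ee_pos'];print(s['time'],p,s['contact_force'],s['gripper_width'])
cv2.imwrite('pics/c8.png',cv2.resize(c['img'][120:220,265:375],(660,600),interpolation=cv2.INTER_CUBIC))
E
```

```text
13.9333 [0.5324 0.3882 0.0537] [0.9595 0.5904 0.3694] 0.05292466492666063
```

View pics/c8.png

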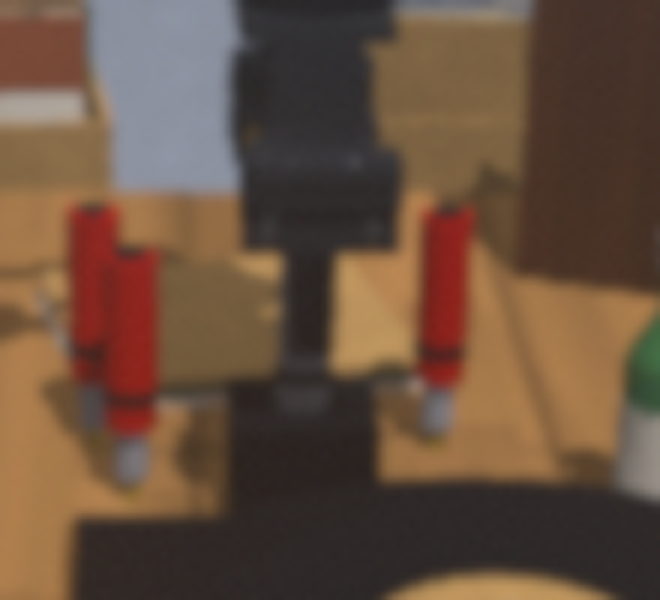

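The near finger overlaps the probe at crop x≈308, with the red probes clear. I'll close the fingers.

Emit:
send_rows(
  rows=[
    {"x": 0, "y": 0, "z": 0, "roll": 0, "claw": 40},
    {"x": 0, "y": 0, "z": 0, "roll": 0, "claw": 34},
    {"x": 0, "y": 0, "z": 0, "roll": 0, "claw": 31},
    {"x": 0, "y": 0, "z": 0, "roll": 0, "claw": 28},
    {"x": 0, "y": 0, "z": 0, "roll": 0, "claw": 20},
    {"x": 0, "y": 0, "z": 0, "roll": 0, "claw": 20},
  ],
  squeeze=25,
)

```text
time: 14.43
ee_pos: [0.5314, 0.3864, 0.0521]
eef_rot: [-1.573, 0.001, -0.0]
contact_force: [-0.2, -4.1, 2.0]
gripper_width: 0.0252
```

Emit:
send_rows(
  rows=[
    {"x": 0, "y": 0, "z": 0, "roll": 0, "claw": 10},
    {"x": 0, "y": 0, "z": 0, "roll": 0, "claw": 10},
    {"x": 0, "y": 0, "z": 0, "roll": 0, "claw": 10},
  ],
  squeeze=25,
)

```text
time: 14.68
ee_pos: [0.5314, 0.3865, 0.0521]
eef_rot: [-1.573, 0.001, -0.0]
contact_force: [-1.4, -5.4, 3.5]
gripper_width: 0.0256
```

Emit:
send_rows(
  rows=[
    {"x": 0, "y": 0, "z": -0.2, "roll": 0, "claw": 10},
    {"x": 0, "y": 0, "z": 0, "roll": 0, "claw": 10},
    {"x": 0, "y": 0, "z": 0, "roll": 0, "claw": 10},
  ],
)

```text
time: 14.93
ee_pos: [0.5314, 0.3859, 0.0521]
eef_rot: [-1.57, 0.001, -0.001]
contact_force: [-0.5, -1.1, 0.5]
gripper_width: 0.0251
```

The side force is relieved. I'll open a little and regrip, now centred, so no tilt is locked in, then lift.

Emit:
send_rows(
  rows=[
    {"x": 0, "y": 0, "z": 0, "roll": 0, "claw": 36},
    {"x": 0, "y": 0, "z": 0, "roll": 0, "claw": 36},
    {"x": 0, "y": 0, "z": 0, "roll": 0, "claw": 36},
    {"x": 0, "y": 0, "z": 0, "roll": 0, "claw": 31},
    {"x": 0, "y": 0, "z": 0, "roll": 0, "claw": 28},
    {"x": 0, "y": 0, "z": 0, "roll": 0, "claw": 10},
    {"x": 0, "y": 0, "z": 0, "roll": 0, "claw": 10},
    {"x": 0, "y": 0, "z": 0, "roll": 0, "claw": 10},
  ],
  squeeze=25,
)

```text
time: 15.6
ee_pos: [0.5314, 0.3856, 0.0521]
eef_rot: [-1.571, 0.001, -0.001]
contact_force: [0.2, 0.1, -0.0]
gripper_width: 0.0257
```

```bash
python3 - <<'E'
from h import *
np.set_printoptions(precision=4,suppress=True)
s=robot.read_state();p=s['ee_pos'];print(s['time'],p,s['eef_rot'],s['contact_force'],s['gripper_width'])
E
```

```text
15.6 [0.5314 0.3856 0.0521] [-1.5707  0.0007 -0.0007] [ 0.1613  0.0558 -0.0368] 0.02571389066390892
```

Emit:
send_rows(
  rows=[
    {"x": 0, "y": -0.5, "z": 0, "roll": 0, "claw": 10},
    {"x": 0, "y": -1, "z": 0, "roll": 0, "claw": 10},
    {"x": 0, "y": -1.5, "z": 0, "roll": 0, "claw": 10},
    {"x": 0, "y": -2, "z": 0, "roll": 0, "claw": 10},
    {"x": 0, "y": -2, "z": 0, "roll": 0, "claw": 10},
    {"x": 0, "y": -2, "z": 0, "roll": 0, "claw": 10},
    {"x": 0, "y": -2, "z": 0, "roll": 0, "claw": 10},
    {"x": 0, "y": -2, "z": 0, "roll": 0, "claw": 10},
    {"x": 0, "y": -2, "z": 0, "roll": 0, "claw": 10},
    {"x": 0, "y": -1, "z": 0, "roll": 0, "claw": 10},
    {"x": 0, "y": -0.5, "z": 0, "roll": 0, "claw": 10},
    {"x": 0, "y": 0, "z": 0, "roll": 0, "claw": 10},
    {"x": 0, "y": 0, "z": 0, "roll": 0, "claw": 10},
  ],
)

```text
time: 16.68
ee_pos: [0.531, 0.3854, 0.2165]
eef_rot: [-1.571, 0.001, -0.0]
contact_force: [-0.4, 0.1, -1.7]
gripper_width: 0.0254
```

```bash
python3 - <<'E'
from h import *
np.set_printoptions(precision=4,suppress=True)
c=snap('side','side8')
s=robot.read_state();p=s['ee_pos'];print(s['time'],p,s['eef_rot'],s['contact_force'],s['gripper_width'])
cv2.imwrite('pics/c9.png',cv2.resize(c['img'][70:220,240:400],(640,600),interpolation=cv2.INTER_CUBIC))
E
```

```text
16.7333 [0.5307 0.3851 0.2156] [-1.5721  0.0021  0.0008] [ 0.4069  0.2933 -2.1862] 0.025359755300989544
```

View pics/c9.png

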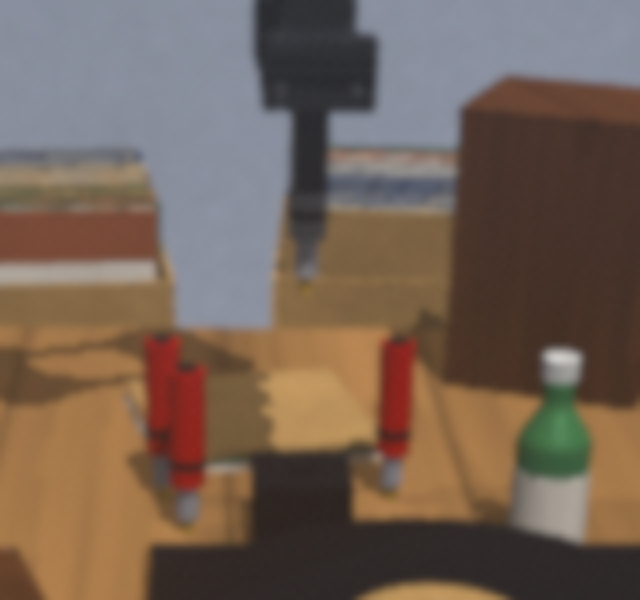

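Emit:
send_rows(
  rows=[
    {"x": 0.25, "y": 0, "z": -1, "roll": 0, "claw": 10},
    {"x": 0.5, "y": 0, "z": -2, "roll": 0, "claw": 10},
    {"x": 0.76, "y": 0, "z": -3, "roll": 0, "claw": 10},
    {"x": 0.76, "y": 0, "z": -3, "roll": 0, "claw": 10},
    {"x": 0.76, "y": 0, "z": -3, "roll": 0, "claw": 10},
    {"x": 0.76, "y": 0, "z": -3, "roll": 0, "claw": 10},
    {"x": 0.76, "y": 0, "z": -3, "roll": 0, "claw": 10},
    {"x": 0.76, "y": 0, "z": -3, "roll": 0, "claw": 10},
    {"x": 0.76, "y": 0, "z": -3, "roll": 0, "claw": 10},
    {"x": 0.76, "y": 0, "z": -3, "roll": 0, "claw": 10},
    {"x": 0.76, "y": 0, "z": -3, "roll": 0, "claw": 10},
    {"x": 0.76, "y": 0, "z": -3, "roll": 0, "claw": 10},
    {"x": 0.76, "y": 0, "z": -3, "roll": 0, "claw": 10},
    {"x": 0.5, "y": 0, "z": -2, "roll": 0, "claw": 10},
    {"x": 0.25, "y": 0, "z": -1.2, "roll": 0, "claw": 10},
    {"x": 0, "y": 0, "z": 0, "roll": 0, "claw": 10},
    {"x": 0, "y": 0, "z": 0, "roll": 0, "claw": 10},
    {"x": 0, "y": 1.5, "z": 0, "roll": 0, "claw": 10},
    {"x": 0, "y": 2, "z": 0, "roll": 0, "claw": 10},
    {"x": 0, "y": 1.5, "z": 0, "roll": 0, "claw": 10},
  ],
)

```text
time: 18.4
ee_pos: [0.629, -0.0046, 0.1661]
eef_rot: [-1.57, -0.0, 0.001]
contact_force: [-0.3, -0.3, -2.3]
gripper_width: 0.0255
```

Emit:
send_rows(
  rows=[
    {"x": 0, "y": 0.7, "z": 0, "roll": 0, "claw": 10},
    {"x": 0, "y": 0, "z": 0, "roll": 0, "claw": 10},
    {"x": 0, "y": 0, "z": 0, "roll": 0, "claw": 10},
    {"x": 0, "y": 0, "z": 0, "roll": 0, "claw": 10},
  ],
)

```text
time: 18.73
ee_pos: [0.6304, -0.0058, 0.1613]
eef_rot: [-1.571, -0.001, -0.001]
contact_force: [-0.2, 1.0, -0.8]
gripper_width: 0.025
```

```bash
python3 - <<'E'
from h import *
np.set_printoptions(precision=4,suppress=True)
c=snap('side','side9');t=snap('top','top9')
s=robot.read_state();p=s['ee_pos'];print(s['time'],p,s['eef_rot'],s['contact_force'],s['gripper_width'],s['joint_pos'])
cv2.imwrite('pics/c10.png',np.hstack([cv2.resize(c['img'][160:280,310:430],(400,400),interpolation=cv2.INTER_CUBIC),cv2.resize(t['img'][130:250,250:370],(400,400),interpolation=cv2.INTER_CUBIC)]))
E
```

```text
18.8333 [ 0.6307 -0.0062  0.1617] [-1.5708 -0.0016 -0.0023] [ 0.0244  0.312  -0.9825] 0.024942438967888347 [-0.0493  0.21    1.7535  0.0001  1.1756 -1.6197]
```

View pics/c10.png

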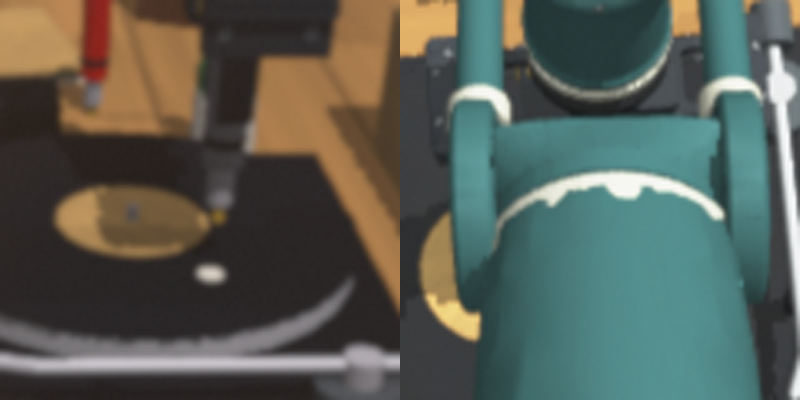

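```bash
python3 - <<'E'
from h import *
np.set_printoptions(precision=4,suppress=True)
c=load('side9')
o,d=ray(c,375.7,226.5); print('tip on y=-.0062', o+d*(-.0062-o[1])/d[1])
print('pred tip', proj(c,[.6307,-.0062,.1217]))
i=c['img'].astype(int)
hsv=cv2.cvtColor(c['img'],cv2.COLOR_BGR2HSV)
m=((i.min(2)>120)).astype(np.uint8); m[:234]=0; m[:,:360]=0; m[250:]=0; m[:,390:]=0
n,l,st,ce=cv2.connectedComponentsWithStats(m); print([(st[k],ce[k]) for k in range(1,n)])
print('spot proj@.086',proj(c,[.6299,-.0067,.0865]))
print(i[219:232,368:384,2]); print(i[222:230,368:384,0])
for r in (205,210,214): print(i[r,364:386].max(1))
E
```

```text
tip on y=-.0062 [ 0.634  -0.0062  0.1213]
pred tip [374.1164 226.3466]
[(array([369, 240,   8,   4,  29], dtype=int32), array([372.6207, 241.5517]))]
spot proj@.086 [372.3909 241.6771]
[[ 46  44  48  59  76  91 104 113 118 118 109  90  63  47  44  43]
 [ 61  51  49  58  75  92 105 113 116 115 106  86  62  46  44  44]
 [ 81  65  55  55  69  85  99 108 110 104  92  73  54  45  44  44]
 [100  86  70  60  62  77  94 104 102  91  73  57  48  44  44  43]
 [112 108 100  84  71  81 101 112 106  85  61  47  44  43  44  43]
 [119 129 132 119  95  93 113 124 115  89  60  46  44  44  44  43]
 [122 140 152 141 113 101 115 124 115  88  59  46  43  44  43  44]
 [119 137 153 148 119  97 101 106  97  75  53  44  43  44  43  43]
 [114 126 141 142 117  84  74  75  68  56  46  43  42  43  43  42]
 [107 114 124 123 101  69  52  50  49  45  42  43  43  42  42  41]
 [101 102 103  96  77  55  45  42  42  42  43  43  42  41  41  42]
 [ 97  95  87  74  57  46  42  42  42  42  42  41  42  42  42  43]
 [ 93  87  74  58  45  41  39  42  42  42  42  42  41  42  40  42]]
[[54 49 46 47 52 60 70 77 79 76 67 54 44 41 40 39]
 [59 57 56 51 46 46 49 55 56 53 48 42 40 40 39 40]
 [62 66 68 64 53 44 43 46 46 44 42 40 40 39 39 39]
 [63 71 77 73 60 47 44 45 44 43 41 40 39 40 39 40]
 [62 70 78 77 63 49 43 44 43 42 40 39 40 40 40 39]
 [60 64 72 73 64 49 42 40 40 39 40 38 37 39 39 38]
 [56 59 63 65 57 44 40 39 39 39 37 38 38 37 37 37]
 [53 55 55 53 46 40 38 37 38 37 38 38 37 37 37 37]]
[ 46  45  46  45  45  48  52  56  57  56  53  52  52  52  52  53  54  58
  70  93 114 125]
[40 41 43 45 44 45 48 52 57 61 62 63 64 64 65 65 63 59 54 48 46 44]
[44 44 45 44 44 45 46 51 60 67 72 73 76 77 77 71 61 50 45 45 44 44]
```

Emit:
send_rows(
  rows=[
    {"x": -0.2, "y": 0.5, "z": -0.1, "roll": 0, "claw": 10},
    {"x": 0, "y": 1, "z": 0, "roll": 0, "claw": 10},
    {"x": 0, "y": 0.8, "z": 0, "roll": 0, "claw": 10},
    {"x": 0, "y": 0.5, "z": 0, "roll": 0, "claw": 10},
    {"x": 0, "y": 0, "z": 0, "roll": 0, "claw": 10},
    {"x": 0, "y": 0, "z": 0, "roll": 0, "claw": 10},
    {"x": 0, "y": 0, "z": 0, "roll": 0, "claw": 10},
  ],
)

```text
time: 19.42
ee_pos: [0.6277, -0.0075, 0.132]
eef_rot: [-1.571, 0.001, -0.001]
contact_force: [0.8, -0.2, -1.6]
gripper_width: 0.0255
```

```bash
python3 - <<'E'
from h import *
np.set_printoptions(precision=4,suppress=True)
c=snap('side','side10')
s=robot.read_state();p=s['ee_pos'];print(s['time'],p,s['eef_rot'],s['contact_force'],s['gripper_width'])
cv2.imwrite('pics/c11.png',cv2.resize(c['img'][190:260,335:415],(685,600),interpolation=cv2.INTER_CUBIC))
print('spot',proj(c,[.6299,-.0067,.0865]),'tip pred',proj(c,[p[0]+.002,p[1],p[2]-.04]))
E
```

```text
19.4667 [ 0.628  -0.0075  0.1323] [-1.5708  0.0003 -0.001 ] [ 0.0453 -0.1611 -1.0301] 0.025667436520782454
spot [372.3909 241.6771] tip pred [372.7251 239.3716]
```

View pics/c11.png

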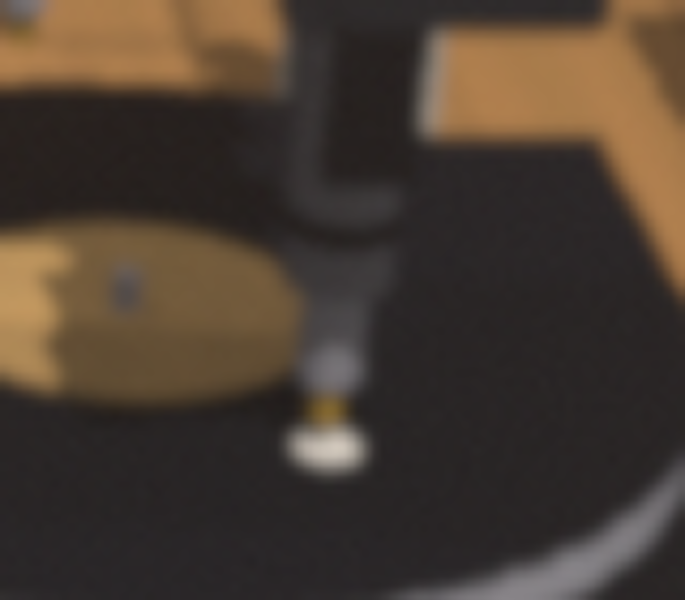

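The tip is centred on the dot in column (both ≈373), and its remaining ~6 mm drop projects onto the dot's centre row. I'll lower it.

Emit:
send_rows(
  rows=[
    {"x": 0, "y": 0.3, "z": 0, "roll": 0, "claw": 10},
    {"x": 0, "y": 0.3, "z": 0, "roll": 0, "claw": 10},
    {"x": 0, "y": 0, "z": 0, "roll": 0, "claw": 10},
    {"x": 0, "y": 0, "z": 0, "roll": 0, "claw": 10},
  ],
)

```text
time: 19.8
ee_pos: [0.6278, -0.0075, 0.1261]
eef_rot: [-1.571, 0.001, -0.001]
contact_force: [-0.2, -0.3, -1.0]
gripper_width: 0.0253
```

Emit:
send_rows(
  rows=[
    {"x": 0, "y": 0.1, "z": 0, "roll": 0, "claw": 10},
    {"x": 0, "y": 0, "z": 0, "roll": 0, "claw": 10},
  ],
)

```text
time: 19.97
ee_pos: [0.6278, -0.0075, 0.1252]
eef_rot: [-1.571, 0.0, -0.001]
contact_force: [-0.5, -0.1, -0.2]
gripper_width: 0.0255
```

Emit:
send_rows(
  rows=[
    {"x": 0, "y": 0.1, "z": 0, "roll": 0, "claw": 10},
    {"x": 0, "y": 0, "z": 0, "roll": 0, "claw": 10},
  ],
)

```text
time: 20.13
ee_pos: [0.6278, -0.0075, 0.1242]
eef_rot: [-1.571, 0.0, -0.001]
contact_force: [0.2, -0.3, -0.1]
gripper_width: 0.0254
```

Emit:
send_rows(
  rows=[
    {"x": 0, "y": 0.1, "z": 0, "roll": 0, "claw": 10},
    {"x": 0, "y": 0, "z": 0, "roll": 0, "claw": 10},
  ],
)

```text
time: 20.3
ee_pos: [0.6278, -0.0075, 0.1231]
eef_rot: [-1.571, 0.0, -0.001]
contact_force: [-0.2, 0.0, 1.0]
gripper_width: 0.0252
```

Emit:
send_rows(
  rows=[
    {"x": 0, "y": 0.1, "z": 0, "roll": 0, "claw": 10},
    {"x": 0, "y": 0, "z": 0, "roll": 0, "claw": 10},
  ],
)

```text
time: 20.47
ee_pos: [0.6278, -0.0075, 0.1221]
eef_rot: [-1.571, 0.0, -0.001]
contact_force: [-0.4, -0.4, 0.0]
gripper_width: 0.0256
```

```bash
python3 - <<'E'
from h import *
np.set_printoptions(precision=4,suppress=True)
for k in range(4):
    c=snap('side','side11')
    s=robot.read_state();p=s['ee_pos'];print(s['time'],p,s['eef_rot'],s['contact_force'],s['gripper_width'])
cv2.imwrite('pics/c12.png',cv2.resize(c['img'][190:260,335:415],(685,600),interpolation=cv2.INTER_CUBIC))
E
```

```text
20.5167 [ 0.6278 -0.0075  0.1222] [-1.5708  0.0004 -0.0009] [-0.0943  0.4578  1.8419] 0.02518203227378922
20.5667 [ 0.6278 -0.0075  0.1222] [-1.5708  0.0005 -0.0007] [ 0.9391 -0.1999  1.507 ] 0.025311048142565955
20.6167 [ 0.6278 -0.0075  0.1222] [-1.5708  0.0005 -0.0008] [ 0.154   0.1707 -0.0559] 0.025374023832492966
20.6667 [ 0.6278 -0.0075  0.1222] [-1.5708  0.0004 -0.0008] [0.1304 0.1232 0.8545] 0.025555886289319086
```

View pics/c12.png

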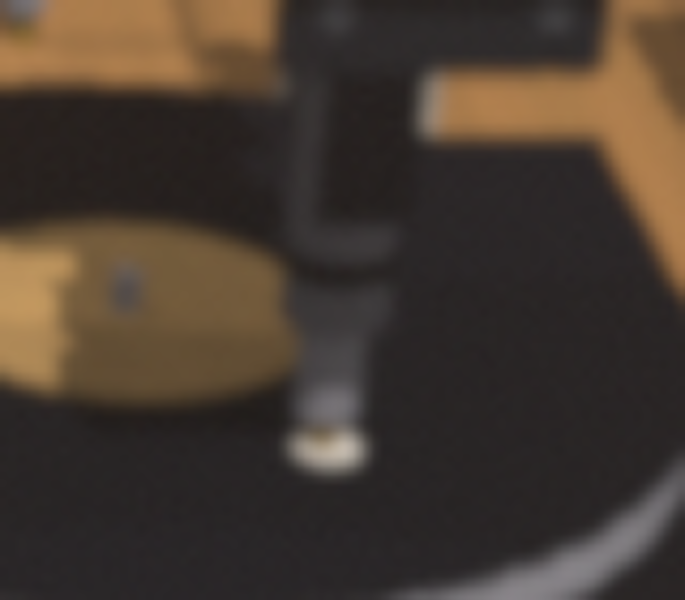

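Net force is about 2 N and geometry says about 4 mm of travel. I'll go 0.8 mm further, then average the force readings.

Emit:
send_rows(
  rows=[
    {"x": 0, "y": 0.08, "z": 0, "roll": 0, "claw": 10},
    {"x": 0, "y": 0, "z": 0, "roll": 0, "claw": 10},
    {"x": 0, "y": 0, "z": 0, "roll": 0, "claw": 10},
  ],
)

```text
time: 20.92
ee_pos: [0.6278, -0.0075, 0.1214]
eef_rot: [-1.571, 0.0, -0.001]
contact_force: [-0.2, -0.0, 1.0]
gripper_width: 0.0254
```

```bash
python3 - <<'E'
from h import *
np.set_printoptions(precision=4,suppress=True)
f=[]
for k in range(40):
    c=robot.capture('side'); s=robot.read_state(); f.append(s['contact_force'])
c=snap('side','side12');snap('top','top12')
f=np.array(f);print(f.mean(0),f.std(0)/len(f)**.5,s['time'],s['ee_pos'],s['eef_rot'])
cv2.imwrite('pics/c13.png',np.hstack([cv2.resize(c['img'][190:260,335:415],(342,300),interpolation=cv2.INTER_CUBIC),cv2.resize(c['img'],(400,300))]))
E
```

```text
[ 0.6886 -0.1244  1.0252] [0.0654 0.0926 0.0762] 22.9167 [ 0.6277 -0.0075  0.1213] [-1.5708  0.0006 -0.0007]
```

View pics/c13.png

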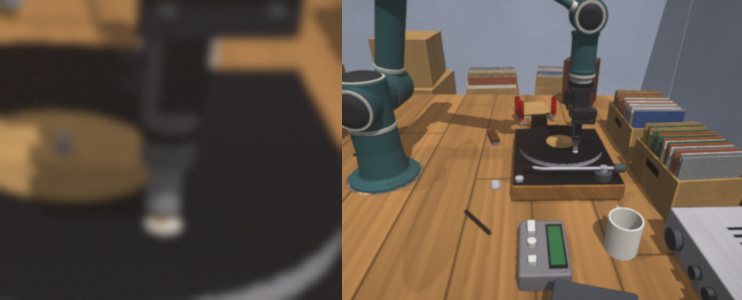

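View pics/top12.png

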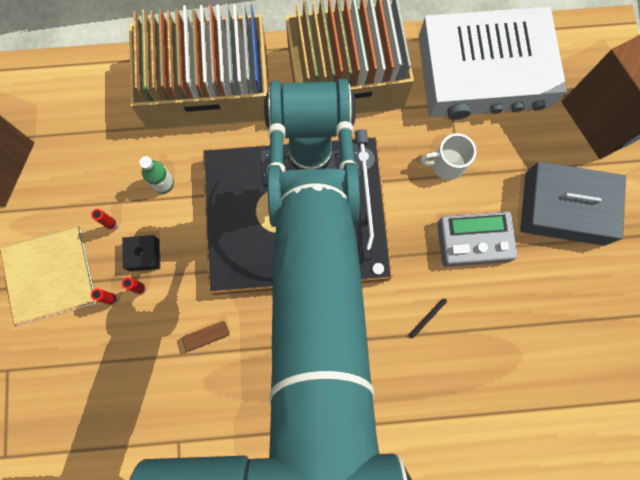

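```bash
python3 - <<'E'
from h import *
print(robot.sign_off())
E
```

```text
the job is handed in; nothing more can be done
None
```

The job is handed in at about 23 s, with the arm still holding the grey probe upright, its tip on the dot. No verdict was reported.

- **Keys:** I pressed the wide key to its stop and let it up, then did the same with the round key. The force rose along the spring to about 5 N and then jumped to about 10 N at the stop each time. The square key was not touched. The display showed no digits, so it gave no confirmation.
- **Probe:** I gripped it in its stand. The first grip pushed it sideways with about 5 N, so I re-centred and gripped again at about 0 N before lifting it clear.
- **On the dot:** In the side view the tip sits in the middle of the dot. The top view was blocked by the arm, so the front-to-back placing on the dot has no second-view check.
- **How far pushed in:** The averaged push is about 2.1 N after allowing for the probe's weight. Together with the height it was lowered, that puts the tip about 4.5 mm in, against 5 mm for half.
- **Disagreement:** The reported tool height was about 32 mm lower than the fingertips appeared in the pictures. The height at which the wide key was touched confirmed the gap. I worked from pictures and contact instead.
- **Other things:** The last pictures show everything else where it was. The sideways force on the probe averaged 0.7 N, which I judged too small to turn the record.

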